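# Bolt the tube into the welding jig past its spring catch

### The job

Lock the tube into the welding jig: press the jig's red catch bar all the way down with one fingertip and, keeping it fully down, push the bolt by its yellow lug with the other fingertip until the bolt is fully home over the tube's foot plate. Only then let the catch bar spring back up, which locks the bolt. Leave the tube and the other loose things where they stand.

Things in the scene. Friction and masses are not known exactly. Their poses are not given: they have to be found in the camera images.
- jig: the welding jig, a dark steel plate 160 (x) x 375 (y) x 12 mm fixed to the table. Origin on the plate's underside, at table height, half-way across between the red catch bar (on its -x side) and the bolt (on its +x side). Its z points up, its +y is the way the bolt slides home, towards the tube's foot plate. Bolt guides (tops 42 mm above the table) sit under the bolt's path at y = -100 and +45 mm; a toggle clamp 157 mm tall stands at the far +y end, y = 182 to 225 mm
- catch_top (a point): centre of the top of the red catch bar, a straight bar 26 mm wide (jig x) and 120 mm long (jig y, ends 60 mm either side of this point), its top 56 mm above the table when up and 46 mm when fully down; it is at jig x = -29, y = -25 mm. It may be pressed anywhere along its length, and a fingertip can slide along it
- catch (a joint): how far the catch bar is pressed down, m: 0 up, 0.010 fully down on its stop. A spring pushes it up (1.5 N at the start of the press, 4 N fully down). Up, its brass pawls block the bolt's tooth (8 mm along and again 3 mm before home); the bolt is free only with the bar more than 0.006 down; let up with the bolt home, it springs up behind the tooth and locks it
- lug_top (a point): centre of the top of the yellow lug that stands on the bolt, 24 mm wide (jig x) and 10 mm thick (jig y, so the face to push is 5 mm to the -y side of this point), from 36 to 78 mm above the table; it is at jig x = +28 mm, and at jig y = -30 mm plus the bolt's joint value. The bolt bar under it is 14 mm wide, its top 36 mm above the table
- bolt (a joint): how far the bolt has slid along jig +y, m: 0 fully drawn back, 0.045 fully home against its stop with its nose over the tube's foot plate. It starts drawn back, between 0 and 0.006. Sliding it takes about 3 N; it stays where it is left
- work_tube: the steel tube standing in the jig: square foot plate 90 x 90 x 6 mm with an upright round tube 44 mm across on it, 68 mm tall in all; loose, stays in the jig; origin at the centre of its underside
- spare_tube: an identical loose tube with foot plate, 68 mm tall, standing on the table to the robot's right; origin at the centre of its underside
- dowel: a loose steel locating pin 45 mm tall, head 22 mm across, standing on the jig plate's corner by the catch bar; origin at the centre of its underside
- hammer: a loose hammer lying on the table; origin at the centre of its underside, axis x along it
- wrench: a loose wrench lying on the table; origin at the centre of its underside, axis x along it
- brush: a loose brush lying on the table; origin at the centre of its underside, axis x along it
- spray: a loose clear bottle 60 mm across and 170 mm tall with a green cap, standing on the table to the robot's left; origin at the centre of its underside
- spacer: a loose brass spacer ring 26 mm across and 14 mm tall, lying on the jig plate beside the bolt, on the side away from the catch bar; origin at the centre of its underside
There are look-alikes about, which are no part of the job. Leave any blue look-alike of the work_tube alone.

How it is judged:
On the way, in this order (a step that is already met when the one before it is completed fails the run):
1. the catch bar is pressed down (over 8 mm) with the bolt still drawn back (value of joint catch above 0.008 m and value of joint bolt below 0.011 m), for 0.1 s.
2. the bolt comes fully home (last 3 mm) with the catch bar still held down (over 7 mm) (value of joint bolt above 0.042 m and value of joint catch above 0.007 m), for 0.1 s.
At the end, for the whole second after the job is handed in: The bolt is home (joint over 0.042 of 0.045 m) and at rest, the catch bar has sprung back up (under 2 mm down), the tube stands flat in the jig (value of joint bolt above 0.042 m and value of joint catch below 0.002 m and velocity of joint bolt below 0.005 m/s and z of work_tube in the frame of jig below 0.016 m and angle between work_tube's own z axis and vertical below 0.05 rad); the robot touches nothing.
It fails at once if the bolt is part-way (12 to 40 mm) while the catch bar is not held down (less than 7 mm): it was let up too soon, or the bolt was forced (value of joint bolt between 0.012 and 0.04 m and value of joint catch below 0.007 m).
It fails at once if the tube in the jig was lifted or shifted by more than 15 mm (distance of work_tube from where it was at the start of the episode above 0.015 m).
It fails at once if another loose thing was lifted, carried or knocked more than 20 mm (distance of any of spare_tube, dowel, hammer, wrench, brush, spray, spacer from where it was at the start of the episode above 0.02 m).
It also fails if it takes over 32 s, if anything falls off the work surface, if the arm or the gripper's body presses on something with over 40 N, if the wrist force passes 120 N, or if a joint passes its speed limit or range.

### The arm

A 6-joint arm with a two-finger parallel gripper is mounted at the origin on the work surface. World frame = base frame: x ahead of the robot, y to its left, z up, the work surface at z = 0. Lengths are in m, angles in rad, forces in N, time in s.
With the tool pointing down it reaches from about 0.35 to 0.775 m from the base axis. Payload 5.5 kg.
Tool frame: the origin (TCP) lies at the very end of the fingers, on their centre line; the grasp point (between the pads) lies 19 mm behind it; z points along the fingers, y is the direction in which the jaws open and shut (so a half turn about z gives the same grasp; the last joint's range is limited). The gripper opens to 85 mm and grips with 20 to 120 N. Pads are 22 mm wide; open, the fingers measure 114 mm over their backs; the gripper's body (76 mm by 85 mm) begins 54 mm behind the grasp point. The pads swing forward as they close: fully open they stand 13 mm farther back than shut.
Start: joints at [0.972, 0.313, 0.046, 1.304, 0, 1.431], TCP at [0.255, 0.516, 0.231] pointing down, gripper open.
Joint ranges: [-2.76, 2.76], [-0.86, 1.69], [-1.03, 1.26], [-2.2, 2.34], [-1.47, 1.5], [-3.14, 3.14]. Speed limits (rad/s): [2.57, 2.57, 3.14, 3.14, 3.14, 3.14].

### API

Orientations are given as a unit quaternion [w, x, y, z].
In Python, from workcell import get_state, imaging, env, spotter gives the robot as it stands.
- The arm moves only by the tool play_rows, never from a script. Its argument "moves" is a list of rows, each an object with "claw": the finger opening in cm, from 0 to 8.54; "delta_pos": the shift along the tool's x, y, z in cm, a list of three; "twist": the turn about the tool's z in degrees. A call has 1 to 12 rows; each row is the pose to reach, as a shift and turn from the pose commanded when the call began, along the tool's axes at that moment; what a row does not reach only later rows make up. A row lasts 1/8 s, in which the tool goes at most 62.5 mm and 10.7 degrees, less where a joint would pass 70% of its speed; a pose out of reach is approached as far as the arm can. A call with a gripper value outside its range is refused whole. The fingers move at their own pace and stop on an object; "force" is the grip in N (left out, the last holds). Time passes only in rows, so rows that repeat a pose let the fingers close. It gives the time, the measured TCP pose, the force and the opening at its end, in the units of the state.
- get_state(): the state, without advancing time (a new reading comes with each control period).
- imaging.read_camera(name): name is "side" or "top" or "wrist"; returns the picture (384x512x3 uint8, red, green, blue); there is no depth.
- imaging.camera_info(name): a dict with "fx", "fy", "cx", "cy" (pixels), "world_to_cam" (4x4, takes a point from world to camera coordinates). Camera axes: x right, y down, z forward; pixel columns grow to the right and rows downward; lengths in m; the calibration is good to about 2 mm. A picture is of the moment at which its call begins: read the wrist's pose just before it. camera_info takes no time and is no camera call; for the wrist camera it gives the pose at the moment of the call.
- env.hand_in(): hands the job in, once; it reports no verdict.
Trained networks look in the newest picture that a camera, given by its name, has taken for a name from the list of things; names that differ only in an ending like _2 or _b are one class to them, and where a whole thing is asked for, a point or a joint stands for the part that bears it (a point fixed in the world has none). Each returns a list of dicts, best first, with "conf" (0 to 1); they miss things now and then, are a little off and sometimes report something else, mostly with a low value. They report only what shows in the picture. A call takes as long as a camera call. They do not tell look-alikes from the thing itself.
- spotter.spot_in(camera, query): "extent" ([left, top, right, bottom] in pixels, round what is visible of it).
The state is a dict: "clock": time; "joint_pos": joint angles; "qvel": joint speeds; "tau": joint torques, N m; "tcp_pos": TCP position; "orientation": TCP orientation; "wrist_force": force on the tool from outside, world axes, zero at the start; "ft_torque": the same for the moment, N m; "finger_gap": finger opening in m.
Only numpy, scipy, OpenCV 4.12 (cv2) and the standard library are available. Lean on these libraries where they do the work, as an engineer would, in place of code of your own. Each camera call takes 0.05 s, during which the arm holds its last target. There are 200 camera calls.

## Working session

There is one attempt and no reset: what is moved stays moved. The work goes in short steps, Python scripts to look and compute and a tool call to move; the robot and the scene stay as the last step left them, time stands still between calls to the robot, and variables do not carry over. Pictures are saved under pics/ and viewed, about 8 in all and at most 12, crops included, and the job is handed in when it is done.

Besides the shell and the picture viewer there is one more tool, called after "Request:" as a command line: name --argument value ..., lists and objects as JSON in quotes. play_rows: Moves the arm, as the interface text tells. Its arguments: {"type":"object","properties":{"moves":{"type":"array"},"force":{"type":"number"}},"required":["moves"]}

```bash
mkdir -p pics; cat > h.py <<'E'
import numpy as np, cv2
from workcell import get_state, imaging, env, spotter
def snap(c,n):
    im=imaging.read_camera(c); cv2.imwrite(f'pics/{n}.png',im[:,:,::-1]); return im
def P(c):
    i=imaging.camera_info(c); K=np.array([[i['fx'],0,i['cx']],[0,i['fy'],i['cy']],[0,0,1]]); return K,np.array(i['world_to_cam'])
def proj(c,p):
    K,T=P(c); q=K@(T[:3,:3]@np.array(p)+T[:3,3]); return q[:2]/q[2]
def back(c,uv,z):
    K,T=P(c); d=T[:3,:3].T@np.linalg.inv(K)@np.array([*uv,1.]); o=-T[:3,:3].T@T[:3,3]; return o+d*(z-o[2])/d[2]
E
python3 - <<'E'
from h import *
s=get_state(); print(s['clock'],s['tcp_pos'],s['orientation'],s['finger_gap'])
for c in ['top','side']:
    snap(c,c+'0'); K,T=P(c); print(c,K[0,0],(-T[:3,:3].T@T[:3,3]).round(3))
    for q in ['catch_top','lug_top','work_tube','jig','dowel','spacer']:
        print(q,[(round(r['conf'],2),np.round(r['extent'])) for r in spotter.spot_in(c,q)][:3])
a=np.hstack([cv2.imread('pics/top0.png')])
E
```

```text
0.0 [0.25436242 0.51509842 0.23042018] [-3.43880613e-04  2.27409422e-01  9.73798813e-01 -8.41600343e-04] 0.08534768361146274
top 406.3082056929113 [ 0.388 -0.025  1.457]
catch_top [(0.77, array([242., 176., 276., 188.])), (0.71, array([354., 163., 430., 185.]))]
lug_top [(0.63, array([241., 160., 284., 170.]))]
work_tube [(0.82, array([206., 150., 229., 178.])), (0.74, array([114., 234., 144., 253.])), (0.62, array([146., 151., 173., 172.]))]
jig [(0.82, array([184., 147., 293., 194.]))]
dowel [(0.49, array([242., 171., 275., 186.]))]
spacer []
side 459.14673397821895 [ 0.021 -1.142  1.161]
catch_top [(0.46, array([262., 188., 274., 208.])), (0.41, array([200., 124., 214., 153.]))]
lug_top [(0.71, array([269., 215., 271., 222.])), (0.6, array([278., 183., 296., 213.]))]
work_tube [(0.78, array([240., 135., 260., 160.])), (0.64, array([256., 162., 284., 186.]))]
jig [(0.89, array([237., 139., 309., 227.])), (0.59, array([264., 212., 272., 226.]))]
dowel []
spacer [(0.45, array([286., 189., 290., 198.])), (0.31, array([198., 124., 215., 153.]))]
```

View pics/top0.png

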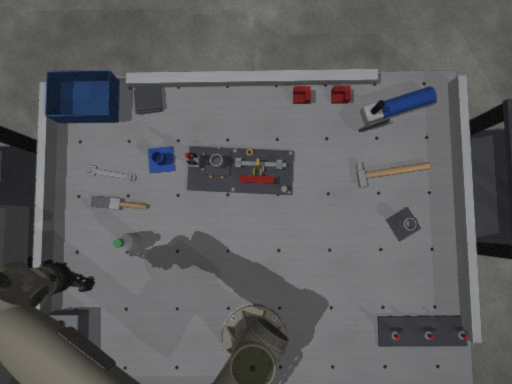

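View pics/side0.png

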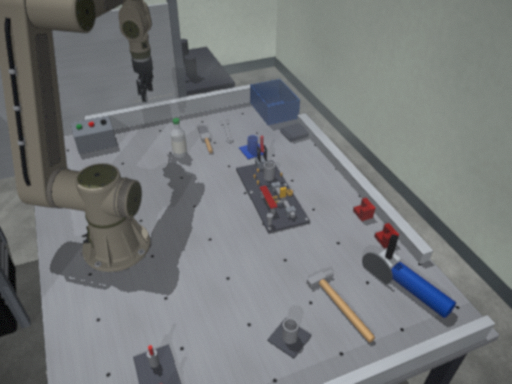

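The top view shows the jig at px (188–293, 147–194). The red bar is at (257,180), the yellow lug near (258,161), the work tube at (217,160) and the clamp at (191,158). The blue look-alike is at (160,158) and the spare tube at (409,224). Next I'll take close crops and colour fits.

```bash
python3 - <<'E'
from h import *
a=cv2.imread('pics/top0.png')[140:200,180:300]; b=cv2.imread('pics/side0.png')[130:235,225:315]
cv2.imwrite('pics/crop.png',np.vstack([cv2.resize(a,(640,320),interpolation=2),cv2.copyMakeBorder(cv2.resize(b,(240,280),interpolation=2),0,0,0,400,0)]))
for c,r in [('top',(140,200,180,300)),('side',(130,235,225,315))]:
    im=cv2.imread(f'pics/{c}0.png'); hsv=cv2.cvtColor(im,cv2.COLOR_BGR2HSV)
    for n,lo,hi,z in [('red',(0,150,80),(8,255,255),.056),('red2',(172,150,80),(180,255,255),.056),('yel',(20,140,110),(32,255,255),.07)]:
        m=cv2.inRange(hsv,lo,hi); k=np.zeros_like(m); k[r[0]:r[1],r[2]:r[3]]=m[r[0]:r[1],r[2]:r[3]]
        N,l,st,ce=cv2.connectedComponentsWithStats(k)
        for i in range(1,N):
            if st[i,4]>5: print(c,n,st[i],ce[i].round(1),back(c,ce[i],z).round(4), cv2.minAreaRect(np.argwhere(l==i)[:,::-1].astype(np.float32)))
E
```

```text
top red [185 154   4   3  10] [186.8 155. ] [0.6356 0.2288 0.056 ] ((186.5, 155.0), (2.0, 3.0), 90.0)
top red [240 175  34   8 234] [256.4 178.6] [ 0.5497 -0.0137  0.056 ] ((256.5, 178.5), (7.0, 33.0), 90.0)
top yel [257 159   2   6  12] [257.5 161.5] [ 0.6074 -0.0183  0.07  ] ((257.5, 161.5), (5.0, 1.0), 90.0)
side red [261 187  15  21 110] [268.6 197.7] [ 0.5444 -0.0274  0.056 ] ((267.9461669921875, 196.53077697753906), (23.442562103271484, 5.82963228225708), 60.2551155090332)
side yel [280 187   7  10  46] [282.8 191.8] [ 0.5982 -0.0316  0.07  ] ((283.2162170410156, 191.7026824951172), (5.589565753936768, 9.535140991210938), 9.462322235107422)
```

View pics/crop.png

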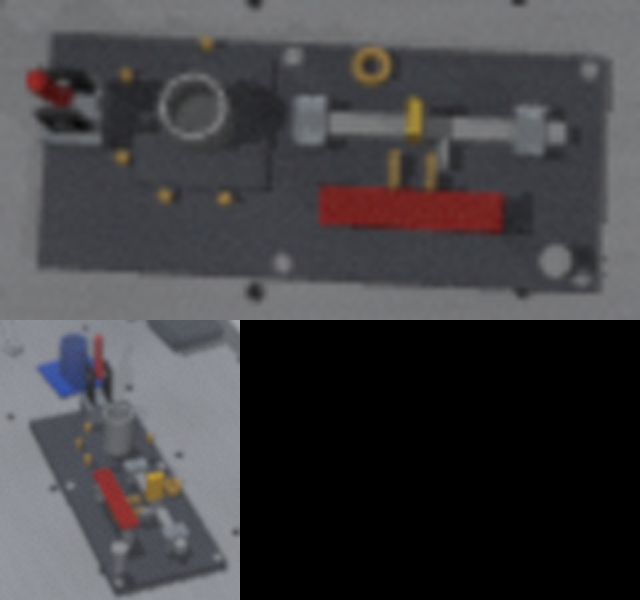

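The crop confirms the choices: red bar, yellow lug and work tube in the grey jig, with jig +y close to world +y at a yaw of about −2°. I'll move above it at a safe height and turn the jaws along jig x.

Request:
play_rows --moves '[{"claw": 4.2, "delta_pos": [-54.5, -37, 0], "twist": 66}, {"claw": 4.2, "delta_pos": [-54.5, -37, 0], "twist": 66}, {"claw": 4.2, "delta_pos": [-54.5, -37, 0], "twist": 66}, {"claw": 4.2, "delta_pos": [-54.5, -37, 0], "twist": 66}, {"claw": 4.2, "delta_pos": [-54.5, -37, 0], "twist": 66}, {"claw": 4.2, "delta_pos": [-54.5, -37, 0], "twist": 66}, {"claw": 4.2, "delta_pos": [-54.5, -37, 0], "twist": 66}, {"claw": 4.2, "delta_pos": [-54.5, -37, 0], "twist": 66}, {"claw": 4.2, "delta_pos": [-54.5, -37, 0], "twist": 66}, {"claw": 4.2, "delta_pos": [-54.5, -37, 0], "twist": 66}, {"claw": 4.2, "delta_pos": [-54.5, -37, 0], "twist": 66}, {"claw": 4.2, "delta_pos": [-54.5, -37, 0], "twist": 66}]'

```text
clock: 2.2
tcp_pos: [0.5804, -0.0601, 0.2306]
orientation: [-0.0, 0.722, 0.691, -0.0]
wrist_force: [-0.2, 0.2, 0.5]
finger_gap: 0.0416
```

```bash
cat > m.py <<'E'
from h import *
import sys
n=sys.argv[1]
s=get_state(); K,T=P('wrist'); np.savez('pics/'+n,K=K,T=T)
im=snap('wrist',n); print(s['clock'],s['tcp_pos'].round(4) if hasattr(s['tcp_pos'],'round') else s['tcp_pos'],s['orientation'],s['finger_gap'],s['joint_pos'],s['wrist_force'])
print('cam',(-T[:3,:3].T@T[:3,3]).round(4), T[:3,:3].round(3).tolist())
hsv=cv2.cvtColor(im,cv2.COLOR_RGB2HSV)
for nm,ms,z in [('red',[((0,150,60),(8,255,255)),((172,150,60),(180,255,255))],.056),('yel',[((20,140,90),(32,255,255))],.078)]:
    m=sum(cv2.inRange(hsv,*q) for q in ms); N,l,st,ce=cv2.connectedComponentsWithStats(m)
    for i in range(1,N):
        if st[i,4]>60:
            box=cv2.boxPoints(cv2.minAreaRect(np.argwhere(l==i)[:,::-1].astype(np.float32)))
            print(nm,st[i],ce[i].round(1),back('wrist',ce[i],z).round(4)); print([ (b.round(0).tolist(),back('wrist',b,z)[:2].round(4).tolist()) for b in box])
E
python3 m.py w1
```

```text
2.2 [ 0.5804 -0.0601  0.2306] [-2.04763190e-05  7.22390803e-01  6.91485012e-01 -7.93014069e-05] 0.0415677343608195 [-2.40625758e-01  3.30199714e-01  6.81713142e-02  1.30888762e+00
 -1.11832752e-04  1.37388144e+00] [-0.17447712  0.17768535  0.45501104]
cam [0.5829 0.0138 0.3731] [[0.999, -0.043, -0.001], [-0.041, -0.956, 0.289], [-0.013, -0.289, -0.957]]
red [ 202   49   29  131 3414] [216.2 116.3] [ 0.5477 -0.0124  0.056 ]
[([201.0, 49.0], [0.5388, 0.0454]), ([229.0, 49.0], [0.5628, 0.0447]), ([230.0, 179.0], [0.5569, -0.0727]), ([203.0, 179.0], [0.5301, -0.0719])]
red [ 461  217   51   69 2996] [488.6 249.7] [ 0.8191 -0.1594  0.056 ]
[([461.0, 217.0], [0.7857, -0.1218]), ([511.0, 217.0], [0.8357, -0.1238]), ([511.0, 285.0], [0.8496, -0.2025]), ([461.0, 285.0], [0.7963, -0.2003])]
red [460 317  52  41 849] [491.  332.3] [ 0.838  -0.2628  0.056 ]
[([460.0, 319.0], [0.8004, -0.2431]), ([471.0, 303.0], [0.8102, -0.2239]), ([522.0, 342.0], [0.8755, -0.2774]), ([511.0, 357.0], [0.8664, -0.2982])]
yel [265 112  28  15 386] [278.5 118.9] [ 0.6033 -0.0149  0.078 ]
[([265.0, 112.0], [0.5918, -0.0086]), ([292.0, 112.0], [0.6148, -0.0096]), ([292.0, 126.0], [0.6147, -0.0214]), ([265.0, 126.0], [0.5915, -0.0205])]
```

View pics/w1.png

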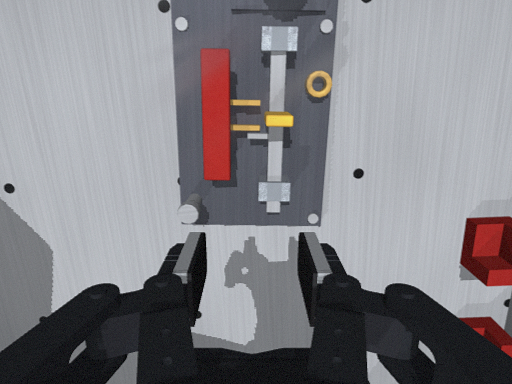

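The wrist view shows the red bar at (216,115), the lug at (278,119), the brass pawls at (245,102/128) and the dowel at (188,212). Measured from two cameras, the bar centre is about (0.548, −0.0135) and the lug about (0.603, −0.016), with the jig yaw about −3°. I'll descend above and behind the lug for a close look.

Request:
play_rows --moves '[{"claw": 4.2, "delta_pos": [1.5, -0.7, 6], "twist": 0.5}, {"claw": 4.2, "delta_pos": [1.5, -0.7, 12.5], "twist": 0.5}, {"claw": 4.2, "delta_pos": [1.5, -0.7, 12.5], "twist": 0.5}, {"claw": 4.2, "delta_pos": [1.5, -0.7, 12.5], "twist": 0.5}, {"claw": 4.2, "delta_pos": [1.5, -0.7, 12.5], "twist": 0.5}]'

```text
clock: 2.88
tcp_pos: [0.5755, -0.0425, 0.1096]
orientation: [0.002, 0.724, 0.69, 0.002]
wrist_force: [0.9, 0.0, -0.5]
finger_gap: 0.0419
```

```bash
python3 m.py w2
```

```text
2.875 [ 0.5755 -0.0425  0.1096] [0.00232411 0.72395038 0.68984618 0.00164404] 0.04187548040289295 [-2.12830273e-01  3.75489541e-01 -1.70801725e-01  1.01881246e+00
  1.08057240e-04  1.40620185e+00] [ 0.85625425  0.03559185 -0.53532328]
cam [0.5775 0.0315 0.2521] [[0.999, -0.048, 0.005], [-0.047, -0.956, 0.29], [-0.009, -0.29, -0.957]]
red [ 180   62   49  196 8002] [205.9 152.3] [ 0.5496 -0.0062  0.056 ]
[([180.0, 62.0], [0.5399, 0.044]), ([226.0, 61.0], [0.5648, 0.0432]), ([229.0, 257.0], [0.5584, -0.075]), ([183.0, 258.0], [0.529, -0.074])]
yel [ 279  154   50   33 1375] [303.  170.5] [ 0.6031 -0.0142  0.078 ]
[([278.0, 185.0], [0.5897, -0.0215]), ([279.0, 154.0], [0.5907, -0.0046]), ([329.0, 156.0], [0.6166, -0.0068]), ([328.0, 187.0], [0.6163, -0.0238])]
```

View pics/w2.png

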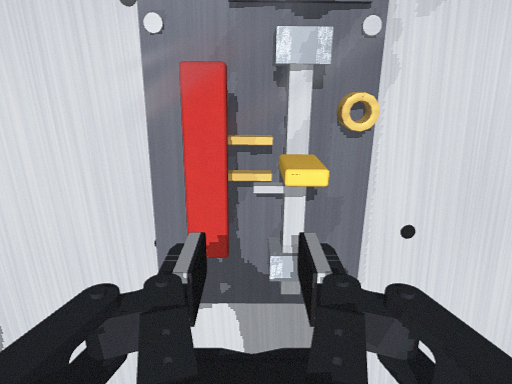

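The close view has the lug front face at row ~186 (y ≈ −0.0225), the bar at columns 183–229 and both fingers behind the lug and over the bar. I'll lower to just above the bar, 3 mm further back and turned 1° more.

Request:
play_rows --moves '[{"claw": 4.2, "delta_pos": [-0.3, -0.1, 1], "twist": 1}, {"claw": 4.2, "delta_pos": [-0.3, -0.1, 3], "twist": 1}, {"claw": 4.2, "delta_pos": [-0.3, -0.1, 4.5], "twist": 1}, {"claw": 4.2, "delta_pos": [-0.3, -0.1, 4.5], "twist": 1}, {"claw": 4.2, "delta_pos": [-0.3, -0.1, 4.5], "twist": 1}, {"claw": 4.2, "delta_pos": [-0.3, -0.1, 4.5], "twist": 1}]'

```text
clock: 3.68
tcp_pos: [0.5726, -0.0454, 0.062]
orientation: [0.001, 0.73, 0.683, 0.0]
wrist_force: [0.3, -0.4, 0.2]
finger_gap: 0.0416
```

```bash
python3 m.py w3
```

```text
3.675 [ 0.5726 -0.0454  0.062 ] [5.53669112e-04 7.30104867e-01 6.83334765e-01 4.19042774e-04] 0.04162591735644861 [-2.18846900e-01  4.15395512e-01 -2.38248365e-01  9.15765330e-01
  6.69666020e-05  1.41810446e+00] [ 0.32339775 -0.40557622  0.22296105]
cam [0.5765 0.0285 0.2045] [[0.998, -0.066, 0.001], [-0.063, -0.955, 0.289], [-0.018, -0.289, -0.957]]
red [  160    48    69   251 12338] [197.5 155.3] [ 0.5504 -0.0006  0.056 ]
[([159.0, 49.0], [0.5398, 0.0442]), ([221.0, 47.0], [0.5649, 0.0434]), ([231.0, 298.0], [0.5591, -0.0749]), ([169.0, 300.0], [0.5278, -0.0742])]
yel [ 291  166   71   46 2666] [325.2 189.6] [ 0.6025 -0.0132  0.078 ]
[([291.0, 166.0], [0.5895, -0.0028]), ([361.0, 166.0], [0.6162, -0.0046]), ([361.0, 211.0], [0.6167, -0.023]), ([291.0, 211.0], [0.5889, -0.0212])]
```

View pics/w3.png

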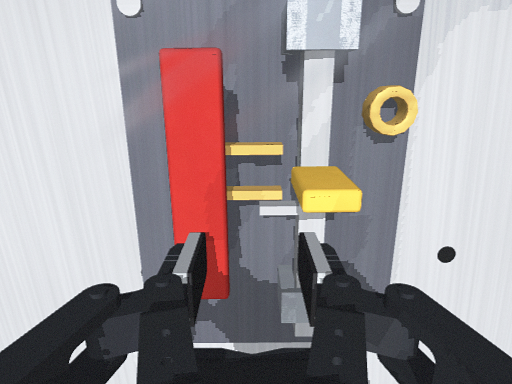

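The fingers are placed well: the left one over the bar and the right one behind the lug over the bolt. I'll press down in stages and watch the force.

Request:
play_rows --moves '[{"claw": 4.2, "delta_pos": [0, 0, 0.5], "twist": 0}, {"claw": 4.2, "delta_pos": [0, 0, 1.0], "twist": 0}, {"claw": 4.2, "delta_pos": [0, 0, 1.4], "twist": 0}, {"claw": 4.2, "delta_pos": [0, 0, 1.4], "twist": 0}, {"claw": 4.2, "delta_pos": [0, 0, 1.4], "twist": 0}]'

```text
clock: 4.35
tcp_pos: [0.5721, -0.0452, 0.0474]
orientation: [0.0, 0.73, 0.683, 0.0]
wrist_force: [1.0, 0.4, 1.7]
finger_gap: 0.0419
```

Request:
play_rows --moves '[{"claw": 4.2, "delta_pos": [0, 0, 0.3], "twist": 0}, {"claw": 4.2, "delta_pos": [0, 0, 0.6], "twist": 0}, {"claw": 4.2, "delta_pos": [0, 0, 0.6], "twist": 0}, {"claw": 4.2, "delta_pos": [0, 0, 0.6], "twist": 0}]'

```text
clock: 4.85
tcp_pos: [0.5722, -0.0454, 0.0438]
orientation: [0.001, 0.73, 0.683, 0.0]
wrist_force: [-4.5, 0.9, 19.6]
finger_gap: 0.0418
```

Request:
play_rows --moves '[{"claw": 4.2, "delta_pos": [0, 0, 0.2], "twist": 0}, {"claw": 4.2, "delta_pos": [0, 0, 0.3], "twist": 0}, {"claw": 4.2, "delta_pos": [0, 0, 0.3], "twist": 0}, {"claw": 4.2, "delta_pos": [0, 0, 0.3], "twist": 0}]'

```text
clock: 5.35
tcp_pos: [0.5723, -0.0455, 0.0433]
orientation: [0.002, 0.73, 0.683, 0.001]
wrist_force: [-10.3, 1.6, 36.5]
finger_gap: 0.0417
```

Request:
play_rows --moves '[{"claw": 4.2, "delta_pos": [0, 0, -0.2], "twist": 0}, {"claw": 4.2, "delta_pos": [0, 0, -0.2], "twist": 0}]'

```text
clock: 5.6
tcp_pos: [0.5722, -0.0454, 0.0436]
orientation: [0.001, 0.73, 0.683, 0.0]
wrist_force: [-7.1, 0.2, 24.4]
finger_gap: 0.0419
```

```bash
python3 m.py w4; python3 - <<'E'
from h import *
s=get_state();print(s['wrist_force'],s['ft_torque'])
for z in (.056,.046): print(z,[back('wrist',u,z).round(4)[:2] for u in [(150,60)]])
E
```

```text
5.6 [ 0.5722 -0.0454  0.0436] [1.08137872e-03 7.30070792e-01 6.83370533e-01 4.28662015e-04] 0.04188458171252057 [-2.18760884e-01  4.32590258e-01 -2.62712514e-01  8.73224301e-01
 -5.12845010e-04  1.41809105e+00] [-7.08362054  0.20458346 24.42553676]
cam [0.5761 0.0285 0.186 ] [[0.998, -0.066, 0.002], [-0.063, -0.955, 0.29], [-0.018, -0.289, -0.957]]
red [156  46  44  37 545] [171.3  60.9] [0.5478 0.0379 0.056 ]
[([147.0, 66.0], [0.5388, 0.0369]), ([191.0, 35.0], [0.556, 0.0461]), ([204.0, 53.0], [0.5598, 0.0398]), ([159.0, 84.0], [0.5424, 0.0303])]
red [  159    57    70   252 10880] [197.4 172.2] [ 0.5526 -0.0039  0.056 ]
[([158.0, 59.0], [0.5431, 0.039]), ([221.0, 57.0], [0.5658, 0.0382]), ([229.0, 308.0], [0.5596, -0.0673]), ([166.0, 310.0], [0.5312, -0.0665])]
yel [ 296  176   83   55 3372] [336.3 202.7] [ 0.6022 -0.012   0.078 ]
[([296.0, 230.0], [0.5883, -0.0212]), ([296.0, 176.0], [0.5888, -0.0018]), ([378.0, 176.0], [0.6158, -0.0036]), ([378.0, 230.0], [0.6166, -0.0231])]
[-5.59953849  1.93051553 25.70649319] [ 0.17248654  1.97877647 -0.00265004]
0.056 [array([0.5403, 0.0387])]
0.046 [array([0.5375, 0.0395])]
```

View pics/w4.png

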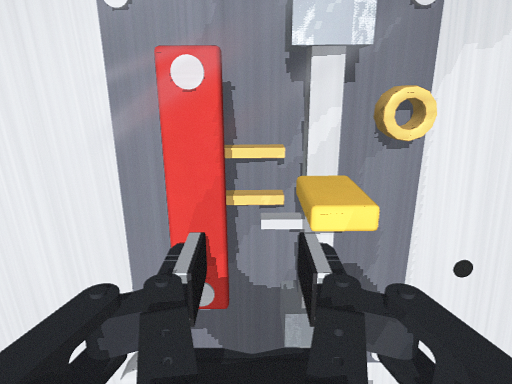

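The view shows the bar fully down: guide pins now stand through it at (187,72) and (205,295), and the force reads hard against the stop. I'll push along +y in stages, keeping about 25 N on the bar.

Request:
play_rows --moves '[{"claw": 4.2, "delta_pos": [0.5, 0, 0], "twist": 0}, {"claw": 4.2, "delta_pos": [1.0, 0, 0], "twist": 0}, {"claw": 4.2, "delta_pos": [1.5, 0, 0], "twist": 0}, {"claw": 4.2, "delta_pos": [1.5, 0, 0], "twist": 0}]'

```text
clock: 6.15
tcp_pos: [0.5754, -0.0344, 0.044]
orientation: [0.005, 0.731, 0.683, -0.001]
wrist_force: [-3.0, -11.9, 19.6]
finger_gap: 0.0419
```

Request:
play_rows --moves '[{"claw": 4.2, "delta_pos": [0.5, -0.05, 0.05], "twist": 0}, {"claw": 4.2, "delta_pos": [1.0, -0.1, 0.1], "twist": 0}, {"claw": 4.2, "delta_pos": [1.5, -0.1, 0.1], "twist": 0}, {"claw": 4.2, "delta_pos": [2.0, -0.1, 0.1], "twist": 0}, {"claw": 4.2, "delta_pos": [2.0, -0.1, 0.1], "twist": 0}]'

```text
clock: 6.78
tcp_pos: [0.5771, -0.0162, 0.044]
orientation: [0.007, 0.731, 0.682, -0.001]
wrist_force: [-1.9, -17.0, 23.9]
finger_gap: 0.042
```

Request:
play_rows --moves '[{"claw": 4.2, "delta_pos": [0.5, 0, 0.05], "twist": 0}, {"claw": 4.2, "delta_pos": [1.0, 0, 0.05], "twist": 0}, {"claw": 4.2, "delta_pos": [1.5, 0, 0.05], "twist": 0}, {"claw": 4.2, "delta_pos": [2.0, 0, 0.05], "twist": 0}, {"claw": 4.2, "delta_pos": [2.0, 0, 0.05], "twist": 0}]'

```text
clock: 7.4
tcp_pos: [0.5788, 0.0038, 0.0439]
orientation: [0.008, 0.731, 0.682, -0.001]
wrist_force: [-2.1, -16.8, 26.6]
finger_gap: 0.042
```

Request:
play_rows --moves '[{"claw": 4.2, "delta_pos": [0.5, 0, 0], "twist": 0}, {"claw": 4.2, "delta_pos": [0.8, 0, 0], "twist": 0}, {"claw": 4.2, "delta_pos": [0.8, 0, 0], "twist": 0}, {"claw": 4.2, "delta_pos": [0.8, 0, 0], "twist": 0}]'

```text
clock: 7.9
tcp_pos: [0.579, 0.0066, 0.044]
orientation: [0.011, 0.733, 0.68, -0.004]
wrist_force: [-4.6, -33.5, 26.8]
finger_gap: 0.0421
```

Fy jumped to −33 N at about the predicted place, so the bolt is against its stop. I'll check the picture before releasing.

```bash
python3 m.py w5
```

```text
7.9 [0.579  0.0066 0.044 ] [ 0.0105953   0.73278351  0.68036518 -0.00439199] 0.04214754539263775 [-0.11653756  0.43609309 -0.25622966  0.86804435 -0.02043207  1.52830479] [ -4.57339323 -33.54535425  26.82477324]
cam [0.5826 0.0834 0.1849] [[0.997, -0.074, 0.009], [-0.073, -0.948, 0.309], [-0.014, -0.309, -0.951]]
red [ 156  174   69  175 5445] [196.7 248.7] [0.5553 0.0153 0.056 ]
[([155.0, 174.0], [0.5432, 0.0491]), ([215.0, 171.0], [0.5667, 0.0486]), ([224.0, 348.0], [0.5618, -0.0378]), ([165.0, 351.0], [0.5335, -0.0373])]
yel [ 287  201   78   64 3911] [324.  233.6] [0.6047 0.0293 0.078 ]
[([287.0, 202.0], [0.5923, 0.042]), ([363.0, 200.0], [0.618, 0.0407]), ([364.0, 263.0], [0.6191, 0.0166]), ([288.0, 265.0], [0.5918, 0.018])]
```

View pics/w5.png

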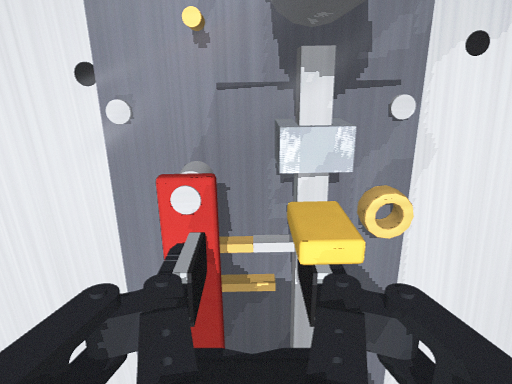

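```bash
python3 - <<'E'
from h import *
def bk(n,uv,z):
    d=np.load(f'pics/{n}.npz'); K,T=d['K'],d['T']; r=T[:3,:3].T@np.linalg.inv(K)@np.array([*uv,1.]); o=-T[:3,:3].T@T[:3,3]; return (o+r*(z-o[2])/r[2])[1].round(4)
for z in (.02,.024,.028,.032,.036): print(z,'pawl1 w4',bk('w4',(255,145),z),bk('w4',(255,158),z),'w5',bk('w5',(238,237),z),bk('w5',(238,252),z),'| tooth w4',bk('w4',(282,213),z),bk('w4',(282,229),z),'w5',bk('w5',(273,236),z),bk('w5',(273,252),z))
for n,r in (('w4',229),('w5',263)): print(n,'lug face z.078',bk(n,(330,r),.078))
a=cv2.imread('pics/w4.png')[120:250,210:340]; b=cv2.imread('pics/w5.png')[190:320,180:310]
cv2.imwrite('pics/c2.png',cv2.resize(np.hstack([a,b]),(800,400),interpolation=2))
E
```

```text
0.02 pawl1 w4 -0.0009 -0.0075 w5 0.0015 -0.0075 | tooth w4 -0.0377 -0.0468 w5 0.0006 -0.009
0.024 pawl1 w4 -0.0002 -0.0066 w5 0.0035 -0.0053 | tooth w4 -0.0361 -0.045 w5 0.0026 -0.0068
0.028 pawl1 w4 0.0005 -0.0057 w5 0.0055 -0.0031 | tooth w4 -0.0345 -0.0432 w5 0.0046 -0.0045
0.032 pawl1 w4 0.0012 -0.0049 w5 0.0075 -0.0009 | tooth w4 -0.0329 -0.0413 w5 0.0067 -0.0023
0.036 pawl1 w4 0.0019 -0.004 w5 0.0095 0.0013 | tooth w4 -0.0313 -0.0395 w5 0.0087 -0.0
w4 lug face z.078 -0.0216
w5 lug face z.078 0.0175
```

View pics/c2.png

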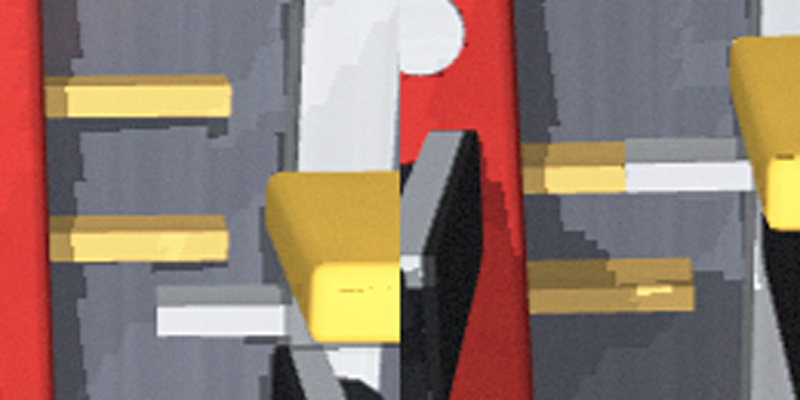

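The tooth's rear comes out about 2 mm past pawl 1, and the lug has travelled about 39–40 mm. I'll push slightly harder to be sure it is on the stop.

Request:
play_rows --moves '[{"claw": 4.2, "delta_pos": [0.4, 0, 0], "twist": 0}, {"claw": 4.2, "delta_pos": [0.6, 0, 0], "twist": 0}, {"claw": 4.2, "delta_pos": [0.6, 0, 0], "twist": 0}, {"claw": 4.2, "delta_pos": [0.6, 0, 0], "twist": 0}]'

```text
clock: 8.45
tcp_pos: [0.579, 0.0069, 0.0441]
orientation: [0.014, 0.735, 0.678, -0.008]
wrist_force: [-7.9, -52.2, 27.4]
finger_gap: 0.0422
```

It moved only 0.3 mm while the force rose to 52 N, so this is the hard stop. I'll back off the lug with the bar still down, then lift straight up.

Request:
play_rows --moves '[{"claw": 4.2, "delta_pos": [-1.0, 0, 0], "twist": 0}, {"claw": 4.2, "delta_pos": [-1.9, 0, 0], "twist": 0}, {"claw": 4.2, "delta_pos": [-2.2, 0, 0], "twist": 0}, {"claw": 4.2, "delta_pos": [-2.2, 0, 0], "twist": 0}, {"claw": 4.2, "delta_pos": [-2.2, 0, -1], "twist": 0}, {"claw": 4.2, "delta_pos": [-2.2, 0, -2.5], "twist": 0}, {"claw": 4.2, "delta_pos": [-2.2, 0, -5], "twist": 0}, {"claw": 4.2, "delta_pos": [-2.2, 0, -9], "twist": 0}, {"claw": 4.2, "delta_pos": [-2.2, 0, -10], "twist": 0}, {"claw": 4.2, "delta_pos": [-2.2, 0, -10], "twist": 0}, {"claw": 4.2, "delta_pos": [-2.2, 0, -10], "twist": 0}]'

```text
clock: 9.82
tcp_pos: [0.5729, 0.0018, 0.1372]
orientation: [-0.001, 0.73, 0.683, -0.001]
wrist_force: [0.0, -0.0, -0.4]
finger_gap: 0.0419
```

```bash
python3 m.py w6; python3 - <<'E'
import cv2
cv2.imwrite('pics/c6.png',cv2.resize(cv2.imread('pics/w6.png')[0:240,130:400],None,fx=2.2,fy=2.2,interpolation=2))
E
```

```text
9.825 [0.5729 0.0018 0.1372] [-0.00112388  0.73014544  0.6832903  -0.00086162] 0.04185868682635676 [-1.37015720e-01  3.55075603e-01 -1.29336329e-01  1.08921563e+00
  7.77358199e-05  1.50005586e+00] [ 0.04574244 -0.01966311 -0.36992221]
cam [0.5775 0.0755 0.2797] [[0.998, -0.066, -0.004], [-0.062, -0.955, 0.289], [-0.022, -0.288, -0.957]]
red [ 199  135   42  158 5634] [220.7 210.8] [ 0.5491 -0.0088  0.056 ]
[([199.0, 135.0], [0.5396, 0.0452]), ([237.0, 134.0], [0.5647, 0.0443]), ([242.0, 291.0], [0.559, -0.0749]), ([203.0, 293.0], [0.5299, -0.0741])]
yel [ 284  152   43   28 1043] [304.5 166.2] [0.6055 0.0252 0.078 ]
[([284.0, 152.0], [0.5934, 0.0347]), ([326.0, 152.0], [0.6186, 0.0331]), ([326.0, 179.0], [0.6186, 0.0162]), ([284.0, 179.0], [0.5928, 0.0179])]
```

View pics/c6.png

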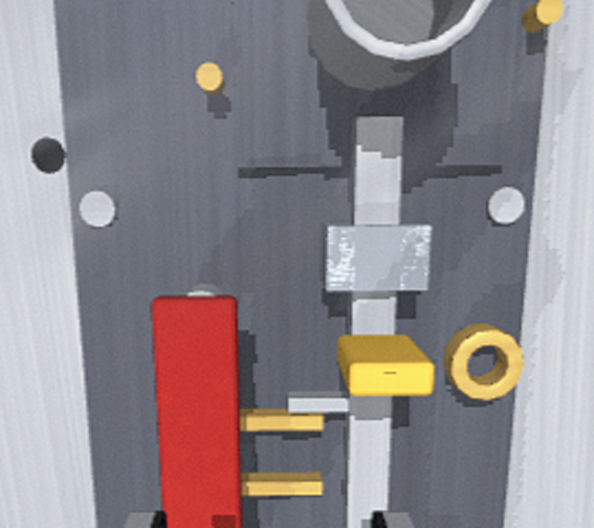

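The bar is back up: its pins are covered and its corners match the initial up position. The tooth stands in front of the risen pawl, the lug face is still at y ≈ 0.017, and the arm is clear with about 0 N on it.

```bash
python3 -c "
from workcell import env; print(env.hand_in())"
```

```text
the job is handed in; nothing more can be done
None
```

The bolt is home and locked, and I handed the job in at about 9.8 s on the robot's clock; hand-in gave no verdict. I pressed the red catch bar onto its stop with one fingertip. Keeping about 25 N on it, I slid the bolt home by its yellow lug with the other fingertip, backed off the lug, then let the bar up.

**Bolt home:** at the end of the push it moved only 0.3 mm while the sideways force rose from 33 to 52 N, so it was on its stop. The cameras put the lug's travel at about 39–40 mm from its drawn-back start. The lug was still there after release.

**Catch bar up:** in the last picture the bar is back at its starting height, with the bolt's tooth in front of the risen brass pawl.

**Loose things:** the tube and spacer look in place in the last picture. I did not look again at the dowel, spare tube, hammer, wrench, brush or bottle, but the arm never came near them.

**Disagreements:** measured positions differed between views by about 2 mm, and estimates of the jig's turn ranged from −2.3° to −4.9°. I worked with the jaws at about −3.8°. The tooth's clearance past the pawl while the bar was down came out at only about 2 mm, against a nominal 3 mm. No check failed.

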